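# Run the tap down the microscope bracket's boss

## Robot

A 6-joint arm with a two-finger parallel gripper is mounted at the origin on the work surface. World frame = base frame: x ahead of the robot, y to its left, z up, the work surface at z = 0. Lengths are in m, angles in rad, forces in N, time in s.
With the tool pointing down it reaches from about 0.325 to 0.9 m from the base axis. Payload 3.5 kg.
Tool frame: the origin (TCP) lies at the very end of the fingers, on their centre line; the grasp point (between the pads) lies 19 mm behind it; z points along the fingers, y is the direction in which the jaws open and shut (so a half turn about z gives the same grasp; the last joint's range is limited). The gripper opens to 85 mm and grips with 20 to 120 N. Pads are 22 mm wide; open, the fingers measure 114 mm over their backs; the gripper's body (76 mm by 85 mm) begins 54 mm behind the grasp point. The pads swing forward as they close: fully open they stand 13 mm farther back than shut.
Start: joints at [-1.414, 0.276, -0.026, 1.268, 0, 1.467], TCP at [0.161, -0.604, 0.231] pointing down, gripper open.
Joint ranges: [-3.12, 3.12], [-0.85, 1.88], [-1.08, 1.24], [-1.95, 2.15], [-1.57, 1.53], [-3.14, 3.14]. Speed limits (rad/s): [2.57, 2.57, 3.14, 3.14, 3.14, 3.14].

## Interface

Orientations are given as a rotation vector (axis times angle).
In Python, from workcell import sensors, imaging, order gives the robot as it stands.
- The arm moves only by the shell command python3 -m crank 'ROWS' [OPENING] [FORCE]. ROWS is JSON, one flat list of numbers, 6 for each row, row after row: the shift along the tool's x, y, z in units of 30 mm (1.0 is 30 mm), then the turn, a rotation vector about the tool's x, y, z in units of 5 degrees (1.0 is 5 degrees). A call has 1 to 12 rows; each row is the pose to reach, as a shift and turn from the pose commanded when the call began, along the tool's axes at that moment; what a row does not reach only later rows make up. A row lasts 1/8 s, in which the tool goes at most 62.5 mm and 10.7 degrees, less where a joint would pass 70% of its speed; a pose out of reach is approached as far as the arm can. A call with a gripper value outside its range is refused whole. OPENING is the finger opening in mm, from 0 to 85.4, set as the call begins (- or left out, the last holds). The fingers move at their own pace and stop on an object; FORCE is the grip in N (left out, the last holds). Time passes only in rows, so rows that repeat a pose let the fingers close. It gives the time, the measured TCP pose, the force and the opening at its end, in the units of the state.
- sensors.read_state(): the state, without advancing time (a new reading comes with each control period).
- imaging.camera(name): name is "side" or "top" or "wrist"; returns a dict with "image" (420x560x3 uint8, blue, green, red), "fx", "fy", "cx", "cy" (pixels), "dist_coeffs" ([k1, k2, p1, p2, k3] as OpenCV has them; the pictures are not rectified), "T" (4x4, takes a point from camera to world coordinates). Camera axes: x right, y down, z forward; pixel columns grow to the right and rows downward; lengths in m; the calibration is good to about 2 mm. A picture is of the moment at which its call begins. There is no depth.
- order.sign_off(): hands the job in, once; it reports no verdict.
The state is a dict: "time": time; "joint_positions": joint angles; "qvel": joint speeds; "effort": joint torques, N m; "tool_pos": TCP position; "orientation": TCP orientation; "ft_force": force on the tool from outside, world axes, zero at the start; "moment": the same for the moment, N m; "gripper_width": finger opening in m.
Only numpy, scipy, OpenCV 4.12 (cv2) and the standard library are available. Lean on these libraries where they do the work, as an engineer would, in place of code of your own. Each camera call takes 0.05 s, during which the arm holds its last target. There are 200 camera calls.

## Task

Swing the clamp lever fully shut so that the white bracket is held, then run the tap down its threaded blind hole with the T-handle: half a turn clockwise, a quarter turn back, again half a turn clockwise and a quarter back, then clockwise until it comes up firm on the bottom of the hole. The bottom must be felt: stop as soon as it is firm, because more twist snaps the tap. Let go of the T-handle at the bottom, and leave the other things on the bench where they are.

Things in the scene. Friction and masses are not known exactly. Their poses are not given: they have to be found in the camera images.
- fixture: Clamping fixture fixed to the bench: dark steel base plate 150 x 170 x 12 mm holding a white bracket casting (70 x 54 mm, top 46 mm above the bench) with a round aluminium boss on it. Origin: on the bench under the boss axis; the tap stands upright on this axis. x across the fixture, away from the robot at yaw 0; y to its left, towards the fixed jaw; z up.
- boss_top (a point): Centre of the boss's top face (boss 34 mm across there), 60 mm above the bench, on the tap's axis.
- grip (a point): Centre of the square steel head on top of the T-handle, on the tap's axis, about 128 mm above the bench: 18 x 18 mm between its flat sides (grip these), its top 15.5 mm above this point, free sides down to the bar, whose top is 22 mm below this point. x runs along the bar, z up. The bar is 64 mm long, 9 mm thick. The head can be let go and gripped anew, on either pair of sides, at any turn.
- bar_end (a point): Tip of one of the two arms of the T-bar, 32 mm from the axis along the hub's +x. With the T-handle turns the tap: stiffly (about 0.1 N m either way), staying where left, sinking 1.5 mm per turn clockwise seen from above. The hole's bottom is a hard stop, somewhere from 5.3 to 6.6 rad of turn clockwise of the start, not measured. Back from the start it can turn at least 0.7 rad.
- handle (a joint): Twist of the T-handle against the tap, rad: the handle drives the tap through a spring of 1 N m per rad, so this reads the torque on the tap in N m, plus when driven clockwise, 0 when let go. Running the tap takes about 0.1; at the bottom it climbs as the handle is turned on: firm is 0.2, and beyond 0.4 either way the tap snaps.
- lever (a joint): Clamp lever angle, rad: 0 open (arm points to the fixture's -y), grows clockwise seen from above to 1.57, its stop, fully shut (arm points to -x). Starts at 0 to 0.35. It rubs with 0.12 N m (under 2 N at the knob) and stays where it is left.
- lever_knob (a point): Middle of the upright aluminium knob at the lever's end: 18 mm across; its middle is 65 mm above the bench, its top 84 mm, and the flat steel lever arm below it tops out 50 mm above the bench. 75 mm from the pivot.
- lever_pivot (a point): Point on the lever's upright pivot axis, at the height of the knob's middle (65 mm above the bench); at (45, -65) mm in the fixture's x, y.
- jar_mid (a point): Bystander: small round jar with a blue lid, 44 mm across, 50 mm tall, at its centre. Leave alone.
- cap_mid (a point): Bystander: blue tube cap, 34 mm across, 13 mm tall, lying on the bench, at its centre. Leave alone.
- spare_tap_mid (a point): Bystander: spare tap lying on the bench, 79 mm long, 10 mm thick, at its middle. Leave alone.
- driver_grip (a point): Bystander: screwdriver lying on the bench beyond the fixture, 160 mm long; a point on its handle. Leave alone.

How it is judged:
On the way, in this order (a step that is already met when the one before it is completed fails the run):
1. the clamp lever is swung shut (within 0.2 rad of its stop) (value of joint lever above 1.37 rad), for 0.2 s.
2. the T-handle stands half a turn (within about 20 degrees) clockwise of its start (distance of bar_end from where it was at the start of the episode above 0.063 m), for 0.1 s.
3. turned back by about a quarter turn, to a quarter turn (within about 25 degrees) clockwise of the start (distance of bar_end from where it was at the start of the episode between 0.03 and 0.054 m and distance of grip from where it was at the start of the episode below 0.00075 m), for 0.1 s.
4. half a turn clockwise again, to three quarters of a turn from the start (at most about 30 degrees short of it) (distance of bar_end from where it was at the start of the episode below 0.0555 m and distance of grip from where it was at the start of the episode above 0.0009 m), for 0.1 s.
5. back again by about a quarter turn, to half a turn from the start (within about 30 degrees) (distance of bar_end from where it was at the start of the episode above 0.0615 m), for 0.1 s.
6. the tap is on the bottom of the hole (within 0.15 rad of turn, which is 0.036 mm of depth) (z of grip in the frame of fixture below 0.12696 m), for 0.2 s.
At the end, for the whole second after the job is handed in: The tap stands on the bottom of the hole (within 0.15 rad of turn, which is 0.036 mm of depth), the T-handle is let go with its spring relaxed (within 0.1 rad), and the clamp lever is still shut (within 0.2 rad of its stop) (z of grip in the frame of fixture below 0.12696 m and value of joint lever above 1.37 rad and value of joint handle between -0.1 and 0.1 rad); the robot touches nothing.
It fails at once if the tap is twisted with more than 0.4 N m (handle spring beyond 0.4 rad) either way, and snaps (value of joint handle above 0.4 rad or value of joint handle below -0.4 rad).
It fails at once if the jar, tube cap, spare tap or screwdriver is shifted by more than 25 mm (distance of any of jar_mid, cap_mid, spare_tap_mid, driver_grip from where it was at the start of the episode above 0.025 m).
It also fails if it takes over 72 s, if anything falls off the work surface, if the arm or the gripper's body presses on something with over 40 N, if the wrist force passes 120 N, or if a joint passes its speed limit or range.

## Working session

There is one attempt and no reset: what is moved stays moved. The work goes in short steps, Python scripts to look and compute and a shell command to move; the robot and the scene stay as the last step left them, time stands still between calls to the robot, and variables do not carry over. Pictures are saved under pics/ and viewed, on a budget of 10 in all, crops included, one or two more only if the job needs it, and the job is handed in when it is done.

```bash
ls; mkdir -p pics; python3 - <<'E'
from workcell import sensors, imaging
import cv2, numpy as np
s=sensors.read_state()
for k,v in s.items(): print(k,np.round(v,4))
for n in ["top","side"]:
    c=imaging.camera(n); cv2.imwrite(f"pics/{n}0.png",c["image"])
    np.savez(f"{n}0.npz",**c)
    print(n,c["fx"],c["fy"],c["cx"],c["cy"],c["dist_coeffs"],np.round(c["T"],3).tolist())
E
```

```text
pics
time 0.0
joint_positions [-1.4144  0.2772 -0.0279  1.268   0.      1.4674]
qvel [-0.0002  0.0008  0.0002  0.0007 -0.0011  0.0027]
effort [-1.40000e-03 -4.45504e+01  2.95206e+01  1.64000e-02 -2.00000e-04
 -0.00000e+00]
tool_pos [ 0.1604 -0.6032  0.2301]
orientation [-3.1129e+00 -4.0670e-01  1.0000e-04]
ft_force [ 0.108  -0.5145 -0.0804]
moment [-0.0183  0.0314  0.0051]
gripper_width 0.0856
top 499.7498570550963 499.7498570550963 280.93733352776906 220.199121109558 [0.03059466 0.         0.         0.         0.        ] [[0.023, -0.995, 0.096, 0.498], [-1.0, -0.022, 0.016, 0.015], [-0.014, -0.096, -0.995, 0.806], [0.0, 0.0, 0.0, 1.0]]
side 431.0910763158511 431.0910763158511 276.32092233501726 211.14222790093018 [-0.09510716  0.          0.          0.          0.        ] [[0.751, -0.448, 0.485, 0.233], [-0.66, -0.531, 0.531, -0.34], [0.02, -0.719, -0.694, 0.565], [0.0, 0.0, 0.0, 1.0]]
```

View pics/top0.png

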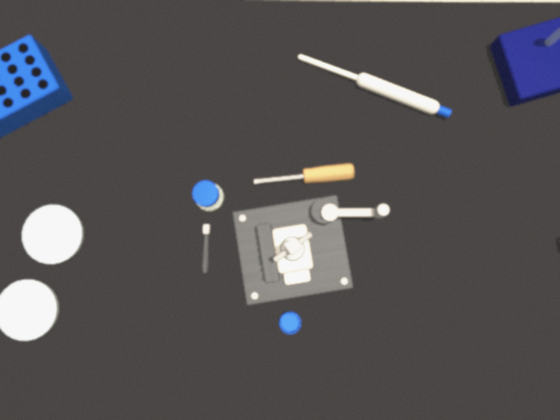

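View pics/side0.png

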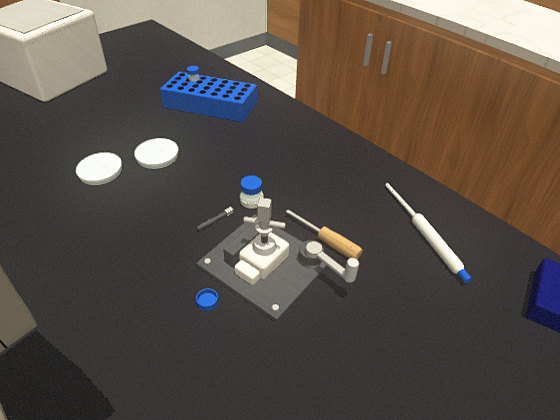

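Top view: fixture plate centred near (293,250), square head near (292,245), lever pivot (330,212), knob (383,210). The jar is at (207,194), cap (290,323), spare tap (206,248) and driver (330,173). I'll enlarge both views.

```bash
python3 - <<'E'
import cv2
a=cv2.imread("pics/top0.png")[185:310,228:398]
b=cv2.imread("pics/side0.png")[185:325,190:370]
cv2.imwrite("pics/topc.png",cv2.resize(a,None,fx=4.7,fy=4.7,interpolation=cv2.INTER_CUBIC))
cv2.imwrite("pics/sidec.png",cv2.resize(b,None,fx=4.2,fy=4.2,interpolation=cv2.INTER_CUBIC))
E
```

```text
(no output)
```

View pics/topc.png

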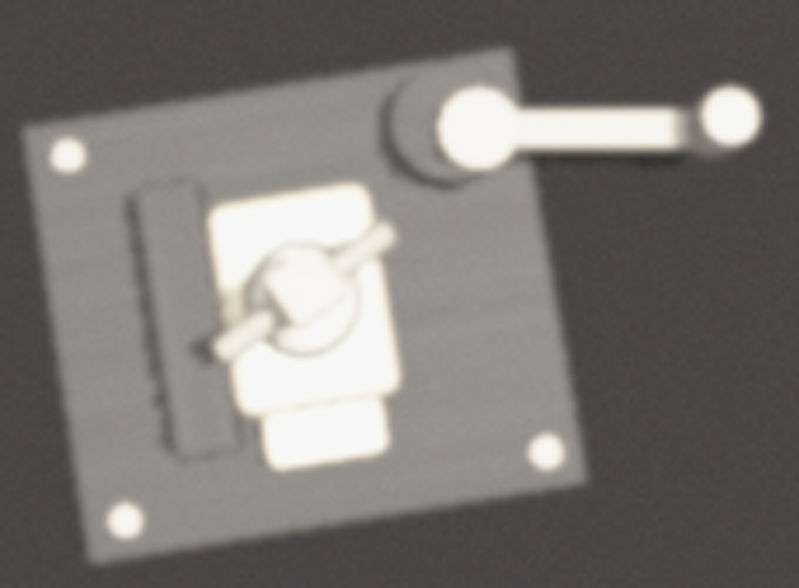

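View pics/sidec.png

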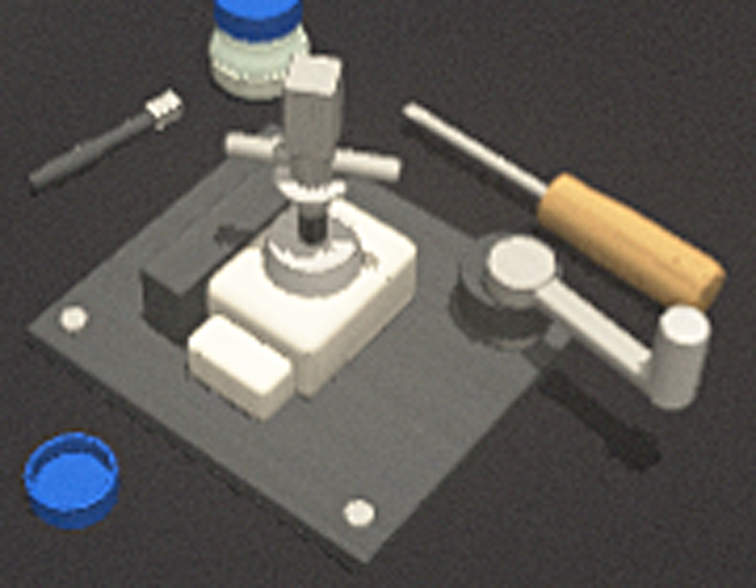

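```bash
cat > h.py <<'E'
import numpy as np, cv2
def ray(n,px):
    c=np.load(n) if isinstance(n,str) else n
    K=np.array([[c["fx"],0,c["cx"]],[0,c["fy"],c["cy"]],[0,0,1.]])
    p=cv2.undistortPoints(np.array(px,float).reshape(-1,1,2),K,c["dist_coeffs"]).reshape(-1,2)
    T=c["T"]; return T[:3,3],np.c_[p,np.ones(len(p))]@T[:3,:3].T
def atz(n,px,z):
    o,d=ray(n,px); return (o+d*((z-o[2])/d[:,2])[:,None])
def tri(a,pa,b,pb):
    o1,d1=ray(a,[pa]);o2,d2=ray(b,[pb]);d1=d1[0];d2=d2[0]
    t=np.linalg.lstsq(np.c_[d1,-d2],o2-o1,rcond=None)[0]
    p,q=o1+t[0]*d1,o2+t[1]*d2
    return (p+q)/2,np.linalg.norm(p-q)
E
python3 - <<'E'
from h import *
np.set_printoptions(precision=4,suppress=True)
T=lambda *p:[(228+x/4.7-.4,185+y/4.7-.4) for x,y in p]
S=lambda *p:[(190+x/4.2-.4,185+y/4.2-.4) for x,y in p]
t,s="top0.npz","side0.npz"
c=atz(t,T((22,127),(512,48),(588,484),(92,564)),.012)
print("plate",c,c.mean(0)); print(np.linalg.norm(c-np.roll(c,-1,0),axis=1))
# -y dir: corner0->1 ; x dir: 3->0
yv=(c[0]-c[1]+c[3]-c[2]); xv=(c[0]-c[3]+c[1]-c[2])
print("yaw",np.arctan2(yv[1],yv[0])-np.pi/2,np.arctan2(xv[1],xv[0]))
print("boss",atz(t,T((303,298)),.06),atz(s,S((313,255)),.06))
print("head",atz(t,T((306,287)),.1435),atz(s,S((314,75)),.1435),tri(t,T((306,287))[0],s,S((314,75))[0]))
b=atz(t,T((220,350),(390,234)),.1015);print("bar",b,b.mean(0),np.linalg.norm(b[0]-b[1]),np.arctan2(*(b[1]-b[0])[1::-1]))
b=atz(s,S((234,146),(394,168)),.1015);print("bar",b,b.mean(0),np.linalg.norm(b[0]-b[1]),np.arctan2(*(b[1]-b[0])[1::-1]))
print("knob",atz(t,T((731,117)),.084),atz(s,S((686,325)),.084),tri(t,T((731,117))[0],s,S((686,325))[0]))
print("pivot",atz(t,T((478,128)),.055),tri(t,T((478,128))[0],s,S((522,265))[0]))
E
```

```text
plate [[ 0.5872  0.1059  0.012 ]
 [ 0.6179 -0.0604  0.012 ]
 [ 0.4713 -0.0875  0.012 ]
 [ 0.4408  0.0776  0.012 ]] [0.5293 0.0089 0.012 ]
[0.1691 0.1491 0.1679 0.1491]
yaw 0.18266461560735037 0.18707886467988286
boss [[0.5292 0.0093 0.06  ]] [[0.5216 0.0014 0.06  ]]
head [[0.5289 0.0092 0.1435]] [[0.5271 0.0075 0.1435]] (array([0.5289, 0.0093, 0.1412]), np.float64(0.00038099612004142584))
bar [[ 0.5114  0.0341  0.1015]
 [ 0.5473 -0.0161  0.1015]] [0.5294 0.009  0.1015] 0.061706644342538176 -0.9498564874159465
bar [[ 0.5099  0.0319  0.1015]
 [ 0.5467 -0.0137  0.1015]] [0.5283 0.0091 0.1015] 0.05856534626095174 -0.8918666657840201
knob [[ 0.587  -0.1211  0.084 ]] [[ 0.5849 -0.1224  0.084 ]] (array([ 0.5871, -0.1214,  0.0813]), np.float64(0.0006966199767426268))
pivot [[ 0.5853 -0.0457  0.055 ]] (array([ 0.5858, -0.046 ,  0.0482]), np.float64(0.0008067361069271338))
```

```bash
cat > to.py <<'E'
# to.py x y z psi_deg : units from the current pose
import sys; from h import *; from workcell import sensors
from scipy.spatial.transform import Rotation as R
s=sensors.read_state(); Rm=R.from_rotvec(s["orientation"]).as_matrix()
x,y,z,psi=map(float,sys.argv[1:5]); a=np.deg2rad(psi)
G=np.array([[np.cos(a),np.sin(a),0],[np.sin(a),-np.cos(a),0],[0,0,-1]])
np.set_printoptions(precision=3,suppress=True)
print("pos",s["tool_pos"],"psi",np.rad2deg(np.arctan2(Rm[1,0],Rm[0,0])),"j6",np.rad2deg(s["joint_positions"][5]),"F",s["ft_force"],"M",s["moment"],"w",s["gripper_width"],"t",s["time"])
print("shift",Rm.T@(np.array([x,y,z])-s["tool_pos"])/.03,"turn",np.rad2deg(R.from_matrix(Rm.T@G).as_rotvec())/5)
E
python3 to.py .587 -.121 .13 91.2
```

```text
pos [ 0.16  -0.603  0.23 ] psi 14.88519529606226 j6 84.07489533815455 F [-0.609  0.126 -0.805] M [-0.009 -0.015  0.025] w 0.08500599844678391 t 0.1
shift [ 17.871 -11.878   3.369] turn [ -0.018  -0.018 -15.263]
```

```bash
python3 -m crank '[1.5,-1,0.3,0,0,-1.3, 3,-2,0.6,0,0,-2.6, 4.5,-3,0.9,0,0,-3.9, 6,-4,1.1,0,0,-5.2, 7.5,-5,1.4,0,0,-6.5, 9,-6,1.7,0,0,-7.8, 10.5,-7,2,0,0,-9.1, 12,-8,2.3,0,0,-10.4, 13.5,-9,2.6,0,0,-11.7, 15,-10,2.9,0,0,-13, 16.5,-11,3.2,0,0,-14.3, 17.87,-11.88,3.37,0,0,-15.26]' 28 20
python3 -m crank '[0,0,0,0,0,0, 0,0,0,0,0,0]'; python3 to.py .587 -.121 .058 91.2
python3 - <<'E'
from workcell import imaging; import cv2
c=imaging.camera("wrist"); cv2.imwrite("pics/w1.png",c["image"])
import numpy as np; np.savez("w1.npz",**c)
E
```

```text
time: 1.6
tool_pos: [0.5875, -0.12, 0.1292]
orientation: [-2.193, -2.247, 0.001]
ft_force: [1.3, -0.8, 0.4]
gripper_width: 0.0279
time: 1.85
tool_pos: [0.5864, -0.1218, 0.1297]
orientation: [-2.198, -2.243, 0.002]
ft_force: [-0.1, -0.6, -0.6]
gripper_width: 0.0283
pos [ 0.586 -0.122  0.13 ] psi 91.17951289055584 j6 70.91508594611433 F [-0.123 -0.566 -0.614] M [-0.012 -0.032  0.001] w 0.028344172660456503 t 1.85
shift [0.028 0.025 2.39 ] turn [-0.019  0.    -0.004]
```

View pics/w1.png

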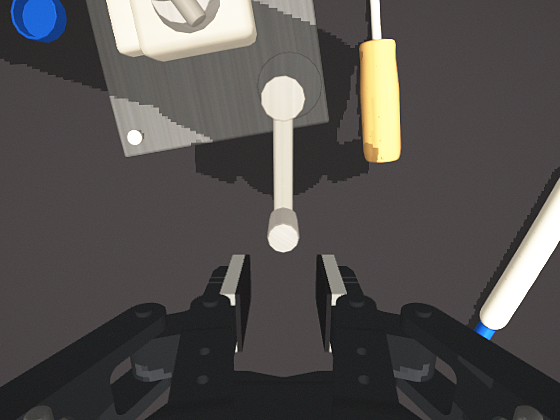

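The wrist view shows the knob top at (284,237), centred between the finger tips (~283). I'll check its position, then descend and swing.

```bash
python3 -c "
from h import *
print(atz('w1.npz',[(284,238)],.084), atz('w1.npz',[(282,97)],.055))
for a in [-88.8]+list(range(-97,-175,-8)):
  p=np.array([.5854,-.0466])+.075*np.array([np.cos(np.deg2rad(a)),np.sin(np.deg2rad(a))])
  d=p-[.587,-.1216]; ps=np.deg2rad(91.2)
  print(a,p.round(4),'tool',np.round([(d@[np.cos(ps),np.sin(ps)])/.03,(d@[np.sin(ps),-np.cos(ps)])/.03,(a*-1-88.8)/5],2))
"
python3 -m crank '[0,0,0.8,0,0,0, 0,0,1.6,0,0,0, 0,0,2.2,0,0,0, 0,0,2.4,0,0,0, 0,0,2.4,0,0,0]'
```

```text
[[ 0.58538579 -0.12165654  0.084     ]] [[ 0.58260784 -0.04653512  0.055     ]]
-88.8 [ 0.587  -0.1216] tool [ 0. -0.  0.]
-97 [ 0.5763 -0.121 ] tool [ 0.03 -0.36  1.64]
-105 [ 0.566 -0.119] tool [ 0.1  -0.7   3.24]
-113 [ 0.5561 -0.1156] tool [ 0.22 -1.03  4.84]
-121 [ 0.5468 -0.1109] tool [ 0.39 -1.33  6.44]
-129 [ 0.5382 -0.1049] tool [ 0.59 -1.61  8.04]
-137 [ 0.5305 -0.0977] tool [ 0.83 -1.86  9.64]
-145 [ 0.524  -0.0896] tool [ 1.11 -2.08 11.24]
-153 [ 0.5186 -0.0806] tool [ 1.41 -2.25 12.84]
-161 [ 0.5145 -0.071 ] tool [ 1.74 -2.38 14.44]
-169 [ 0.5118 -0.0609] tool [ 2.08 -2.46 16.04]
time: 2.52
tool_pos: [0.5868, -0.1222, 0.0582]
orientation: [-2.199, -2.243, 0.0]
ft_force: [0.5, -0.2, 0.8]
gripper_width: 0.028
```

```bash
python3 -m crank '[0.03,-0.36,0,0,0,1.6, 0.1,-0.7,0,0,0,3.2, 0.22,-1.03,0,0,0,4.8, 0.39,-1.33,0,0,0,6.4, 0.59,-1.61,0,0,0,8, 0.83,-1.86,0,0,0,9.6, 1.11,-2.08,0,0,0,11.2, 1.41,-2.25,0,0,0,12.8, 1.74,-2.38,0,0,0,14.4, 1.9,-2.42,0,0,0,15.2, 2.08,-2.46,0,0,0,16.1, 2.08,-2.46,0,0,0,16.1]'; python3 to.py .5117 -.0604 .058 10.6
```

```text
time: 4.03
tool_pos: [0.513, -0.0612, 0.0595]
orientation: [3.127, 0.294, 0.003]
ft_force: [0.4, 0.8, 0.0]
gripper_width: 0.028
pos [ 0.513 -0.061  0.059] psi 10.752532177355551 j6 155.27636932201375 F [0.38  0.778 0.008] M [-0.149 -0.01  -0.013] w 0.027981637220741228 t 4.025
shift [-0.037 -0.036  0.048] turn [ 0.014 -0.024  0.03 ]
```

```bash
python3 -m crank '[0,-0.08,0,0,0,0, 0,-0.16,0,0,0,0, 0,-0.19,0,0,0,0, 0,-0.19,0,0,0,0]'; python3 to.py .5117 -.0604 .058 10.6
```

```text
time: 4.53
tool_pos: [0.5114, -0.0557, 0.0584]
orientation: [3.127, 0.293, 0.001]
ft_force: [0.6, -3.2, 1.4]
gripper_width: 0.0283
pos [ 0.511 -0.056  0.058] psi 10.692690945224877 j6 155.90736659872192 F [ 0.611 -3.155  1.411] M [-0.481 -0.056  0.01 ] w 0.028313024569706483 t 4.525
shift [-0.021  0.157  0.015] turn [ 0.009 -0.008  0.019]
```

```bash
python3 -m crank '[0,-0.05,0,0,0,0, 0,-0.05,0,0,0,0]'; python3 to.py .5117 -.0604 .058 10.6; python3 -m crank '[0,-0.1,0,0,0,0, 0,-0.1,0,0,0,0]'; python3 to.py .5117 -.0604 .058 10.6
```

```text
time: 4.78
tool_pos: [0.5114, -0.0555, 0.0585]
orientation: [3.124, 0.291, 0.001]
ft_force: [0.9, -5.8, 0.5]
gripper_width: 0.0279
pos [ 0.511 -0.056  0.058] psi 10.649217635817877 j6 156.06805049360707 F [ 0.862 -5.799  0.482] M [-1.31  -0.234  0.023] w 0.027871709215198544 t 4.775
shift [-0.022  0.161  0.016] turn [ 0.047 -0.004  0.01 ]
time: 5.03
tool_pos: [0.5114, -0.0553, 0.0585]
orientation: [3.118, 0.288, 0.001]
ft_force: [1.4, -14.2, -2.7]
gripper_width: 0.0279
pos [ 0.511 -0.055  0.058] psi 10.571616293356078 j6 156.37613268518038 F [  1.405 -14.156  -2.691] M [-2.735 -0.344 -0.01 ] w 0.027899740426218594 t 5.025
shift [-0.022  0.168  0.018] turn [ 0.123  0.004 -0.006]
```

```bash
python3 -m crank '[0,0.25,0,0,0,0, 0,0.25,0,0,0,0, 0,0.25,-2,0,0,0, 0,0.25,-4,0,0,0, 0,0.25,-4.5,0,0,-2, 0,0.25,-4.5,0,0,-4, 0,0.25,-4.5,0,0,-6, 0,0.25,-4.5,0,0,-8, 0,0.25,-4.5,0,0,-10, 0,0.25,-4.5,0,0,-12, 0,0.25,-4.5,0,0,-14, 0,0.25,-4.5,0,0,-16]' 40; python3 to.py .529 .0092 .175 -53
python3 -m crank '[0,0,0,0,0,-2, 0,0,0,0,0,-4, 0,0,0,0,0,-6, 0,0,0,0,0,-8, 0,0,0,0,0,-10, 0,0,0,0,0,-12, 0,0,0,0,0,-14, 0,0,0,0,0,-16, 0,0,0,0,0,-18, 0,0,0,0,0,-20, 0,0,0,0,0,-22, 0,0,0,0,0,-24]'; python3 to.py .529 .0092 .175 -53
```

```text
time: 6.52
tool_pos: [0.5109, -0.0574, 0.1927]
orientation: [-2.199, -2.24, -0.001]
ft_force: [-0.6, 0.1, 0.3]
gripper_width: 0.0399
pos [ 0.511 -0.057  0.193] psi 91.05374851241548 j6 75.28364032051965 F [-0.565  0.123  0.301] M [ 0.047 -0.006  0.004] w 0.03994606275601005 t 6.525
shift [2.206 0.646 0.594] turn [-0.032  0.009 28.811]
time: 8.02
tool_pos: [0.5109, -0.0574, 0.1927]
orientation: [0.841, -3.026, -0.003]
ft_force: [-1.0, -0.8, 0.4]
gripper_width: 0.0403
pos [ 0.511 -0.057  0.193] psi -148.94706491616273 j6 -44.71702143504969 F [-0.98  -0.778  0.353] M [0.103 0.022 0.059] w 0.040250039512107406 t 8.025
shift [-1.663  1.588  0.594] turn [  0.02    0.02  -19.189]
```

```bash
python3 -m crank '[-0.2,0.2,0,0,0,-2, -0.4,0.4,0,0,0,-4, -0.6,0.6,0,0,0,-6, -0.8,0.8,0,0,0,-8, -1,1,0,0,0,-10, -1.2,1.2,0,0,0,-12, -1.4,1.4,0.3,0,0,-14, -1.6,1.55,0.5,0,0,-16, -1.66,1.59,0.59,0,0,-18, -1.66,1.59,0.59,0,0,-19.2, -1.66,1.59,0.59,0,0,-19.2, -1.66,1.59,0.59,0,0,-19.2]'; python3 to.py .529 .0092 .112 -53
python3 - <<'E'
from workcell import imaging; import cv2, numpy as np
for n in ["wrist","top"]:
    c=imaging.camera(n); cv2.imwrite(f"pics/{n}2.png",c["image"]); np.savez(f"{n}2.npz",**c)
E
```

```text
time: 9.52
tool_pos: [0.5297, 0.0084, 0.1753]
orientation: [-2.807, 1.411, 0.001]
ft_force: [-0.6, 0.5, 0.2]
gripper_width: 0.04
pos [0.53  0.008 0.175] psi -53.384544172505365 j6 -132.7136603395475 F [-0.601  0.483  0.215] M [-0.055  0.008 -0.057] w 0.04001883322193494 t 9.525
shift [-0.034  0.004  2.112] turn [ 0.     0.009 -0.077]
```

View pics/wrist2.png

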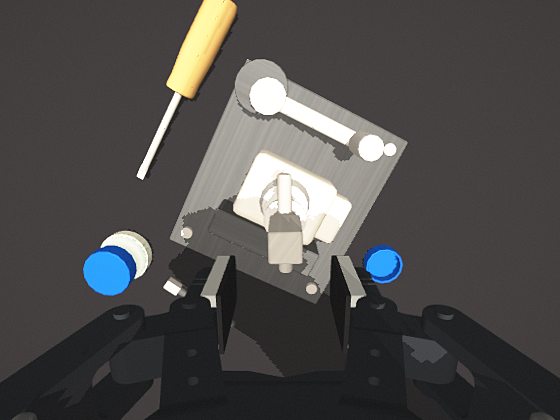

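The lever is shut, with the arm towards -x. The head top at (285,250) is square to the jaws and centred between the pads (~284). I'll descend and grip.

```bash
python3 -m crank '[0,0,0.8,0,0,0, 0,0,1.5,0,0,0, 0,0,2.0,0,0,0, 0,0,2.1,0,0,0, 0,0,2.1,0,0,0]'; python3 to.py .529 .0092 .112 -53;  python3 -m crank '[0,0,0,0,0,0,0,0,0,0,0,0,0,0,0,0,0,0,0,0,0,0,0,0,0,0,0,0,0,0,0,0,0,0,0,0]' 10 60;python3 to.py .529 .0092 .112 -53
```

```text
time: 10.25
tool_pos: [0.5303, 0.0081, 0.1128]
orientation: [-2.807, 1.41, -0.0]
ft_force: [-0.6, -0.3, 0.4]
gripper_width: 0.04
pos [0.53  0.008 0.113] psi -53.32648681025287 j6 -132.79075495767879 F [-0.584 -0.349  0.448] M [-0.021 -0.027  0.008] w 0.039952332693696885 t 10.25
shift [-0.056  0.011  0.026] turn [-0.003 -0.002 -0.065]
time: 11.0
tool_pos: [0.53, 0.0074, 0.1136]
orientation: [2.806, -1.409, 0.002]
ft_force: [-2.9, -1.6, 5.9]
gripper_width: 0.0168
pos [0.53  0.007 0.114] psi -53.334119847049074 j6 -132.8023044452516 F [-2.915 -1.622  5.871] M [-0.565  0.727  0.064] w 0.01679408389622514 t 11.0
shift [-0.068 -0.008  0.052] turn [ 0.009 -0.017 -0.067]
```

```bash
python3 -m crank '[-0.02,0,0,0,0,1, -0.05,0,0,0,0,2, -0.05,0,0,0,0,3, -0.05,0,0,0,0,4]'; python3 to.py .529 .0092 .112 -73; python3 -m crank '[0,0,0,0,0,1.5, 0,0,0,0,0,3, 0,0,0.01,0,0,4.5, 0,0,0.01,0,0,6, 0,0,0.01,0,0,7.5, 0,0,0.01,0,0,9, 0,0,0.01,0,0,10.5, 0,0,0.01,0,0,12, 0,0,0.02,0,0,13.5, 0,0,0.02,0,0,14, 0,0,0.02,0,0,14]'; python3 to.py .529 .0092 .112 -143
```

```text
time: 11.5
tool_pos: [0.5294, 0.0074, 0.1135]
orientation: [2.514, -1.878, 0.005]
ft_force: [-2.5, -5.4, 5.1]
gripper_width: 0.0173
pos [0.529 0.007 0.114] psi -73.51319123569645 j6 -112.53411170431917 F [-2.477 -5.422  5.138] M [-1.197  0.631  0.052] w 0.017270949873760114 t 11.5
shift [-0.062 -0.003  0.051] turn [ 0.008 -0.055 -0.103]
time: 12.88
tool_pos: [0.5278, 0.0075, 0.1131]
orientation: [0.986, -2.979, 0.006]
ft_force: [-7.2, -5.2, 9.2]
gripper_width: 0.0174
pos [0.528 0.008 0.113] psi -143.3632511245789 j6 -42.682251871550484 F [-7.164 -5.242  9.25 ] M [-1.155  1.537  0.089] w 0.017364074230571427 t 12.875
shift [-0.066  0.021  0.036] turn [-0.026 -0.055 -0.073]
```

```bash
python3 -m crank '[0.04,0,0,0,0,1.5, 0.04,0,0,0,0,3, 0.04,0,0,0,0,4.5, 0.04,0,0,0,0,6, 0.04,0,0,0,0,7.5, 0.04,0,0,0,0,9, 0.04,0,0,0,0,10.5, 0.04,0,0,0,0,12, 0.04,0,0,0,0,13.5, 0.04,0,0,0,0,15, 0.04,0,0,0,0,16.5, 0.04,0,0,0,0,18]'; python3 to.py .529 .0092 .112 127
python3 -m crank '[0,0,0,0,0,0.4,0,0,0,0,0,0.4]'; python3 to.py .529 .0092 .112 127
```

```text
time: 14.38
tool_pos: [0.5273, 0.0094, 0.1128]
orientation: [-1.414, -2.803, -0.002]
ft_force: [-3.6, 1.6, 6.1]
gripper_width: 0.0174
pos [0.527 0.009 0.113] psi 126.48010252885935 j6 47.46196310686301 F [-3.618  1.627  6.15 ] M [0.367 1.116 0.075] w 0.017355072033536766 t 14.375
shift [-0.04   0.041  0.027] turn [ 0.001 -0.027 -0.104]
time: 14.62
tool_pos: [0.5273, 0.0094, 0.1128]
orientation: [-1.457, -2.781, -0.002]
ft_force: [-4.4, 0.9, 6.5]
gripper_width: 0.0174
pos [0.527 0.009 0.113] psi 124.71587570669124 j6 49.22723796776965 F [-4.361  0.871  6.548] M [0.332 1.134 0.138] w 0.017360633340268952 t 14.625
shift [-0.039  0.041  0.027] turn [ 0.001 -0.027 -0.457]
```

```bash
python3 -m crank '[0,0,0,0,0,-1.6, 0,0,0,0,0,-3.2, 0,0,0,0,0,-4.8, 0,0,0,0,0,-6.4, 0,0,0,0,0,-8, 0,0,0,0,0,-9.6, 0,0,0,0,0,-11.2, 0,0,0,0,0,-12.8, 0,0,0,0,0,-14.4, 0,0,0,0,0,-16, 0,0,0,0,0,-17.6, 0,0,0,0,0,-18.5]'; python3 -m crank '[0,0,0,0,0,0,0,0,0,0,0,0]' ;python3 to.py .529 .0092 .112 -143

```

```text
time: 16.12
tool_pos: [0.5276, 0.0074, 0.1131]
orientation: [1.004, -2.975, 0.004]
ft_force: [-4.4, -2.8, 8.0]
gripper_width: 0.0171
time: 16.38
tool_pos: [0.5276, 0.0074, 0.1131]
orientation: [1.0, -2.976, 0.004]
ft_force: [-5.1, -3.3, 8.4]
gripper_width: 0.0173
pos [0.528 0.007 0.113] psi -142.8685897691724 j6 -43.25048975019055 F [-5.073 -3.31   8.37 ] M [-0.864  1.103 -0.1  ] w 0.01733661811813974 t 16.375
shift [-0.074  0.021  0.037] turn [-0.023 -0.029  0.026]
```

```bash
python3 -m crank '[0.03,0,0,0,0,1.5, 0.03,0,0,0,0,3, 0.03,0,0,0,0,4.5, 0.03,0,0,0,0,6, 0.03,0,0,0,0,7.5, 0.03,0,0,0,0,9, 0.03,0,0,0,0,10.5, 0.03,0,0,0,0,12, 0.03,0,0,0,0,13.5, 0.03,0,0,0,0,15, 0.03,0,0,0,0,16.5, 0.03,0,0,0,0,18]'; python3 to.py .529 .0092 .112 127
python3 -m crank '[0,0,0,0,0,1.5, 0,0,0,0,0,3, 0,0,0,0,0,4.5, 0,0,0,0,0,6, 0,0,0,0,0,7.5, 0,0,0,0,0,9, 0,0,0,0,0,10.5, 0,0,0,0,0,12, 0,0,0,0,0,13.5, 0,0,0,0,0,15, 0,0,0,0,0,16.5, 0,0,0,0,0,18.2]'; python3 -m crank '[0,0,0,0,0,0,0,0,0,0,0,0]' ;python3 to.py .529 .0092 .112 37
```

```text
time: 17.88
tool_pos: [0.5272, 0.0093, 0.1129]
orientation: [-1.401, -2.81, -0.004]
ft_force: [-3.6, 2.2, 5.8]
gripper_width: 0.0172
pos [0.527 0.009 0.113] psi 126.99457344928442 j6 46.893813833461 F [-3.585  2.241  5.807] M [0.582 0.798 0.12 ] w 0.017169809496007372 t 17.875
shift [-0.039  0.047  0.029] turn [ 0.02  -0.028 -0.001]
time: 19.38
tool_pos: [0.5293, 0.0095, 0.1127]
orientation: [-2.986, -0.969, -0.008]
ft_force: [2.9, 1.7, -0.7]
gripper_width: 0.017
time: 19.62
tool_pos: [0.5292, 0.0094, 0.1126]
orientation: [-2.982, -0.98, -0.007]
ft_force: [2.5, 4.5, 1.7]
gripper_width: 0.017
pos [0.529 0.009 0.113] psi 36.38230050569278 j6 137.50641263401494 F [2.517 4.51  1.684] M [ 1.251 -0.699  0.044] w 0.017019228035442653 t 19.625
shift [-0.009  0.001  0.021] turn [-0.007 -0.06  -0.124]
```

```bash
python3 -m crank '[0,0,0,0,0,-1.6, 0,0,0,0,0,-3.2, 0,0,0,0,0,-4.8, 0,0,0,0,0,-6.4, 0,0,0,0,0,-8, 0,0,0,0,0,-9.6, 0,0,0,0,0,-11.2, 0,0,0,0,0,-12.8, 0,0,0,0,0,-14.4, 0,0,0,0,0,-16, 0,0,0,0,0,-17.6, 0,0,0,0,0,-18]'; python3 -m crank '[0,0,0,0,0,0,0,0,0,0,0,0]' ;python3 to.py .529 .0092 .112 127
python3 - <<'E'
from workcell import imaging; import cv2, numpy as np
n="side"
c=imaging.camera(n); cv2.imwrite(f"pics/{n}3.png",cv2.resize(c["image"][150:330,170:390],None,fx=3,fy=3))
E
```

```text
time: 21.12
tool_pos: [0.5271, 0.0092, 0.1128]
orientation: [-1.415, -2.803, -0.004]
ft_force: [-1.6, 4.2, 6.5]
gripper_width: 0.0174
time: 21.38
tool_pos: [0.5271, 0.0092, 0.1128]
orientation: [-1.417, -2.802, -0.004]
ft_force: [-2.3, 5.4, 6.3]
gripper_width: 0.0173
pos [0.527 0.009 0.113] psi 126.34301460530982 j6 47.53801402795022 F [-2.298  5.429  6.291] M [ 1.012  0.506 -0.033] w 0.017312981482592908 t 21.375
shift [-0.037  0.051  0.026] turn [ 0.016 -0.028 -0.131]
```

View pics/side3.png

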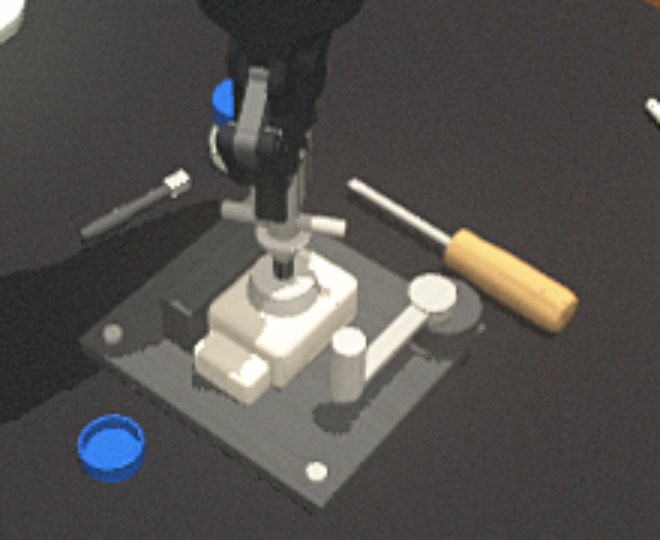

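The bar lies as at the start (half a turn), the lever is shut, and the bystanders haven't moved. Next I release, turn the hand back half a turn and regrip.

```bash
python3 -m crank '[0,0,0,0,0,0, 0,0,0,0,0,0, 0,0,0,0,0,0, 0,0,0,0,0,-2, 0,0,0,0,0,-4, 0,0,0,0,0,-6, 0,0,0,0,0,-8, 0,0,0,0,0,-10, 0,0,0,0,0,-12, 0,0,0,0,0,-14, 0,0,0,0,0,-16, 0,0,0,0,0,-18]' 40; python3 -m crank '[0,0,0,0,0,-2, 0,0,0,0,0,-4, 0,0,0,0,0,-6, 0,0,0,0,0,-8, 0,0,0,0,0,-10, 0,0,0,0,0,-12, 0,0,0,0,0,-14, 0,0,0,0,0,-16, 0,0,0,0,0,-17, 0,0,0,0,0,-17]';python3 to.py .5286 .0086 .112 -59
python3 - <<'E'
from workcell import imaging; import cv2, numpy as np
c=imaging.camera("wrist"); cv2.imwrite("pics/w4.png",c["image"])
E
```

```text
time: 22.92
tool_pos: [0.5273, 0.0078, 0.1117]
orientation: [0.984, -2.983, 0.0]
ft_force: [-0.3, -0.8, 1.1]
gripper_width: 0.0397
time: 24.18
tool_pos: [0.5273, 0.0078, 0.1117]
orientation: [2.736, -1.544, -0.0]
ft_force: [-0.2, 0.5, -0.2]
gripper_width: 0.0399
pos [0.527 0.008 0.112] psi -58.86860797158961 j6 -127.29416626789126 F [-0.174  0.532 -0.198] M [0.001 0.049 0.007] w 0.039913311531925635 t 24.175
shift [ 0.001 -0.051 -0.01 ] turn [ 0.006 -0.     0.026]
```

View pics/w4.png

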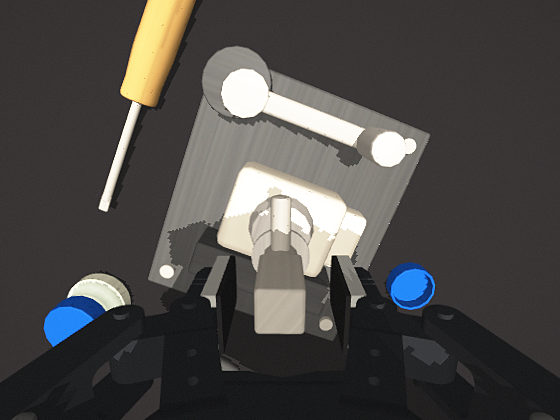

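```bash
python3 -m crank '[0,-0.04,0,0,0,0, 0,-0.04,0,0,0,0]'; python3 -m crank '[0,0,0,0,0,0,0,0,0,0,0,0,0,0,0,0,0,0,0,0,0,0,0,0,0,0,0,0,0,0,0,0,0,0,0,0]' 10 60; python3 to.py .5286 .0086 .112 -59
python3 -m crank '[0,0,0,0,0,1.6, 0,0,0,0,0,3.2, 0,0,0,0,0,4.8, 0,0,0,0,0,6.4, 0,0,0,0,0,8, 0,0,0,0,0,9.6, 0,0,0,0,0,11.2, 0,0,0,0,0,12.8, 0,0,0,0,0,14.4, 0,0,0,0,0,16, 0,0,0,0,0,17.6, 0,0,0,0,0,19]'; for i in 1 2; do python3 -m crank '[0,0,0,0,0,0]' >/dev/null;python3 to.py .5286 .0086 .112 -154;done
```

```text
time: 24.48
tool_pos: [0.5286, 0.0086, 0.1119]
orientation: [2.736, -1.543, 0.0]
ft_force: [-0.6, 0.6, -0.4]
gripper_width: 0.04
time: 25.22
tool_pos: [0.5284, 0.0086, 0.112]
orientation: [2.737, -1.543, 0.0]
ft_force: [-1.3, -0.1, 2.5]
gripper_width: 0.0169
pos [0.528 0.009 0.112] psi -58.816299319082546 j6 -127.25812168180497 F [-1.275 -0.123  2.487] M [-0.115  0.295 -0.012] w 0.016868761247527325 t 25.225
shift [ 0.002 -0.005  0.001] turn [ 0.001 -0.001  0.037]
time: 26.72
tool_pos: [0.5285, 0.0085, 0.1117]
orientation: [-0.706, 3.061, -0.001]
ft_force: [-1.3, -1.7, 0.0]
gripper_width: 0.0171
pos [0.529 0.009 0.112] psi -153.72324968635377 j6 -32.351796257836895 F [-0.338 -1.171 -0.012] M [-0.221 -0.012  0.09 ] w 0.016993943755773754 t 26.85
shift [-0.004  0.001 -0.009] turn [-0.004 -0.001  0.055]
pos [0.528 0.009 0.112] psi -153.71437959747678 j6 -32.36312838849086 F [ 0.419 -1.462 -0.846] M [-0.284 -0.044  0.121] w 0.016945760040554834 t 26.975
shift [-0.005  0.001 -0.009] turn [-0.003 -0.002  0.057]
```

```bash
cat > m.py <<'E'
from workcell import sensors; import numpy as np
from scipy.spatial.transform import Rotation as R
s=sensors.read_state();X=R.from_rotvec(s["orientation"]).as_matrix()[:,0]
print("turn %.1f Mz %.3f eff6 %.3f F %s t %.2f"%((-53.3-np.rad2deg(np.arctan2(X[1],X[0])))%360+(360 if s["joint_positions"][5]>0.8 else 0)+(180 if s["joint_positions"][5]<=0.8 else -180),s["moment"][2],s["effort"][5],np.round(s["ft_force"],1),s["time"]))
E
python3 -m crank '[0,0,0,0,0,1,0,0,0,0,0,2,0,0,0,0,0,3,0,0,0,0,0,4,0,0,0,0,0,4.6]'>/dev/null; for i in 1 2 3; do python3 m.py; python3 -m crank '[0,0,0,0,0,0]' >/dev/null;done; python3 m.py
```

```text
turn 303.5 Mz 0.102 eff6 -0.133 F [ 0.9 -1.1 -0.5] t 27.60
turn 303.4 Mz 0.078 eff6 0.178 F [-0.2 -1.  -0.9] t 27.73
turn 303.4 Mz 0.133 eff6 0.091 F [ 0.5 -1.  -1.7] t 27.85
turn 303.5 Mz 0.129 eff6 0.092 F [ 0.4 -1.1 -2.6] t 27.98
```

```bash
for i in 1 2 3; do python3 -m crank '[0,0,0,0,0,0.6]'>/dev/null; python3 m.py; python3 -m crank '[0,0,0,0,0,0]' >/dev/null; python3 m.py;done
```

```text
turn 306.6 Mz 0.096 eff6 -0.236 F [ 0.7 -1.4 -3. ] t 28.10
turn 306.5 Mz 0.051 eff6 0.179 F [ 0.6 -2.2 -2.5] t 28.23
turn 309.5 Mz 0.126 eff6 -0.234 F [ 0.3 -1.7 -3.5] t 28.35
turn 309.4 Mz 0.079 eff6 0.177 F [ 0.2 -2.8 -3.2] t 28.48
turn 312.5 Mz 0.114 eff6 -0.235 F [ 0.9 -2.4 -4. ] t 28.60
turn 312.4 Mz 0.077 eff6 0.176 F [ 1.2 -2.3 -4.2] t 28.73
```

```bash
for i in 1 2 3; do python3 -m crank '[0,0,0.005,0,0,0.6]'>/dev/null; python3 m.py; python3 -m crank '[0,0,0,0,0,0]' >/dev/null; python3 m.py;done
```

```text
turn 315.5 Mz 0.041 eff6 -0.235 F [ 1.  -1.  -2.8] t 28.85
turn 315.4 Mz 0.113 eff6 0.175 F [ 1.4 -2.5 -3.7] t 28.98
turn 318.5 Mz 0.079 eff6 -0.235 F [ 0.8 -2.7 -1.1] t 29.10
turn 318.4 Mz 0.141 eff6 0.175 F [ 1.2 -2.5 -2.8] t 29.23
turn 321.5 Mz 0.070 eff6 -0.209 F [ 0.1 -2.2 -0.8] t 29.35
turn 321.4 Mz 0.125 eff6 0.202 F [-0.3 -2.3 -0.9] t 29.48
```

```bash
sleep 0; python3 m.py
```

```text
turn 321.4 Mz 0.125 eff6 0.202 F [-0.3 -2.3 -0.9] t 29.48
```

```bash
for i in 1 2; do python3 -m crank '[0,0,0.004,0,0,0.6]'>/dev/null; python3 m.py; python3 -m crank '[0,0,0,0,0,0]' >/dev/null; python3 m.py;done
```

```text
turn 324.5 Mz 0.141 eff6 -0.158 F [ 0.4 -1.9 -1.4] t 29.60
turn 324.4 Mz 0.153 eff6 0.251 F [-0.5 -2.8 -1. ] t 29.73
turn 327.5 Mz 0.284 eff6 -0.109 F [-0.2 -1.9 -0.7] t 29.85
turn 327.4 Mz 0.245 eff6 0.300 F [-0.3 -2.9  0.6] t 29.98
```

The torque now climbs 0.05 N m for every 3°, which is the bottom. I'll hold briefly to confirm, then release.

```bash
for i in 1 2 3; do python3 -m crank '[0,0,0,0,0,0]' >/dev/null; python3 m.py;done
```

```text
turn 327.4 Mz 0.253 eff6 0.216 F [-0.6 -2.2  2.3] t 30.10
turn 327.5 Mz 0.253 eff6 0.218 F [-0.  -3.2  2.3] t 30.23
turn 327.5 Mz 0.224 eff6 0.221 F [-0.9 -2.8  3. ] t 30.35
```

```bash
python3 -m crank '[0,0,0,0,0,0, 0,0,0,0,0,0, 0,0,0,0,0,0, 0,0,0,0,0,0, 0,0,-1,0,0,0, 0,0,-2,0,0,0, 0,0,-3,0,0,0, 0,0,-4,0,0,0, 0,0,-4,0,0,0]' 45; python3 -m crank '[0,0,0,0,0,0,0,0,0,0,0,0,0,0,0,0,0,0,0,0,0,0,0,0]'; python3 - <<'E'
from workcell import imaging; import cv2, numpy as np
c=imaging.camera("wrist")["image"]; s=imaging.camera("side")["image"]
cv2.imwrite("pics/end.png",cv2.resize(np.hstack([c[:, :],s[:,130:420]]),(800,395)))
E
```

```text
time: 31.48
tool_pos: [0.5306, 0.0085, 0.2341]
orientation: [0.566, 3.084, 0.001]
ft_force: [0.7, -0.4, 0.1]
gripper_width: 0.0449
time: 31.98
tool_pos: [0.5281, 0.0087, 0.2306]
orientation: [-0.567, -3.089, 0.0]
ft_force: [-0.2, -0.2, 0.4]
gripper_width: 0.0448
```

View pics/end.png

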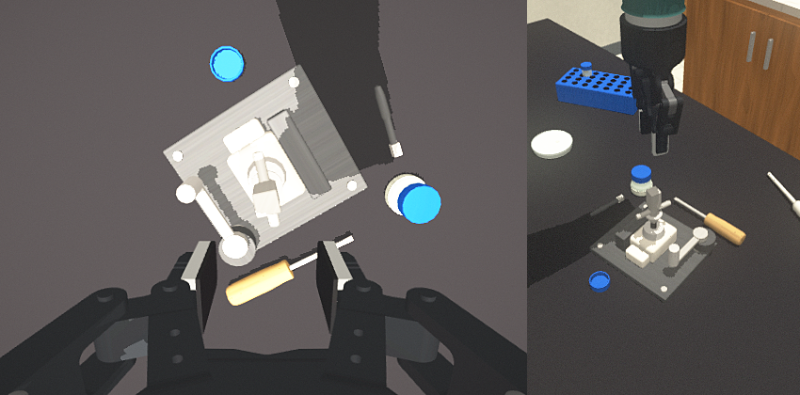

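The bar has sprung back about 13° from the pads and the hand is clear. The lever is still shut and the bystanders are in place.

```bash
python3 -c "
from workcell import order; print(order.sign_off())"
```

```text
the job is handed in; nothing more can be done
None
```

The job is done and handed in at about 32 s of the 72 s allowed; the sign-off gave no verdict.

- **Clamp lever:** I swung it against its stop, where the push climbed to 14 N with almost no further movement. The last picture still shows it shut.
- **Tapping turns:** By the tool's angle, the handle stood at 182°, then 89.5°, 270° and 180° clockwise of its start. I then let go and regripped for the last run.
- **Bottom of the hole:** Running took about 0.1 N m. From about 320° of handle turn the torque climbed about 0.05 N m for every 3°. I stopped at 327.5° with about 0.22–0.25 N m, past firm (0.2) and well under snapping (0.4). That puts the tap's stop near 5.5 rad, inside the given range.
- **After letting go:** The handle sprang back about 13° in the last picture, as it should with the spring relaxed. The hand was raised clear with wrist forces near zero, and the jar, cap, spare tap and screwdriver look unmoved.

No check failed. Single wrist torque readings scattered by about 0.03 N m, and the wrist joint's own torque showed the same climb. I didn't measure the final depth directly; it rests on the felt stop.

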